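Start and screw home the lid of the polishing drum

ROBOT

A 6-joint arm with a two-finger parallel gripper is mounted at the origin on a cart in front of the work surface, level with it; the furniture and walls round the work are solid. World frame = base frame: x ahead of the robot, y to its left, z up, the work surface at z = 0. Lengths are in m, angles in rad, forces in N, time in s.
With the tool pointing down it reaches from about 0.25 to 0.775 m from the base axis. Payload 4 kg.
Tool frame: the origin (TCP) lies midway between the tips of the shut fingers; the grasp point (between the pads) lies 19 mm behind it (robot.pinch_z is the distance from the TCP to the grasp point, in m); x points along the fingers, y is the direction in which the jaws open and shut, and the axes are right-handed (so a half turn about x gives the same grasp; the last joint's range is limited). The gripper opens to 94 mm and grips with 3 to 60 N. Pads are 16 mm wide; open, the fingers measure 119 mm over their backs; the gripper's body (75 mm by 177 mm) begins 78 mm behind the grasp point.
Start: joints at [-1.44, 0.087, 1.371, -0, 1.684, -0.103], TCP at [0.127, -0.535, 0.206] pointing down, gripper open.
Joint ranges: [-3.1, 3.1], [-0.76, 2.03], [0.27, 2.55], [-1.08, 4.22], [0.17, 2.65], [-2.57, 2.57]. Speed limits (rad/s): [2.79, 2.79, 3.14, 3.14, 3.14, 3.14].

INTERFACE

Orientations are given as [roll, pitch, yaw] about the fixed x, y, z axes, in that order (R = Rz(yaw) Ry(pitch) Rx(roll)).
In Python, from bench import robot, imaging gives the robot as it stands. The module is installed in compiled form; this text tells all that it offers.
- The arm moves only by the tool drive_tool, never from a script. Its argument "commands" is a list that holds one entry, the list of rows, each a list of 4 numbers: the shift along the tool's x, y, z as a fraction of full scale, then the turn about the tool's x as a fraction of full scale. A call has 1 to 20 rows; each row shifts and turns the commanded pose from where the row before left it, along the tool's axes as they then stand; what a row does not reach is not made up. Full scale, the value 1, is 0.25 m for a shift and 360 degrees for a turn. A row lasts 1/10 s, in which the tool goes at most 50 mm and 8.59 degrees, less where a joint would pass 70% of its speed; a pose out of reach is approached as far as the arm can. A call with a number of a shift or a turn outside -1 to 1 is refused whole. A call with a gripper value outside its range is refused whole. "grip" is the opening, from 0 (shut) to 1 (fully open), set as the call begins (left out, the last holds). The fingers move at their own pace and stop on an object; the grip force is fixed at half the most. Time passes only in rows, so rows that do not move let the fingers close. It gives the time, the measured TCP pose, the force and the opening at its end, in the units of the state.
- robot.get_obs(): the state, without advancing time (a new reading comes with each control period).
- imaging.snapshot(name): name is "scene" or "top" or "wrist"; returns a dict with "pixels" (384x512x3 uint8, red, green, blue), "z_map" (384x512 float32, m along the optical axis (not along the pixel's ray), 0 where there is no reading), "mtx" (3x3 intrinsics, pixels), "extrinsics" (4x4, takes a point from world to camera coordinates). Camera axes: x right, y up, looking along -z (the intrinsics and any distortion apply to the point x, -y, -z); pixel columns grow to the right and rows downward; lengths in m; the calibration is good to about 2 mm. The wrist camera is an equidistant fisheye: a pixel r from the principal point sees the ray r / f radians off the axis. A picture is of the moment at which its call begins.
- robot.close_job(): hands the job in, once; it reports no verdict.
The state is a dict: "time": time; "joint_positions": joint angles; "qvel": joint speeds; "joint_torque": joint torques, N m; "tool_pos": TCP position; "ee_rot": TCP orientation; "wrist_force": force on the tool from outside, world axes, zero at the start; "wrist_torque": the same for the moment, N m; "width": finger opening in m.
Only numpy, scipy, OpenCV 4.12 (cv2) and the standard library are available. Lean on these libraries where they do the work, as an engineer would, in place of code of your own. Each camera call takes 0.05 s, during which the arm holds its last target.

TASK

Close the polishing drum: slide the blue lid out through the mouth of its holder so that it pushes down the sprung yellow keeper, and set it level on the drum's neck with its white grip in line with the two red marks. Turn it backward (anticlockwise seen from above) until it drops into the start of the thread, then forward (clockwise) until it is fully home, and let go. Do not disturb the jar, the bottle or the wax block.

Things in the scene. Friction and masses are not known exactly. Their poses are not given: they have to be found in the camera images.
- lid: Loose round blue screw lid, 88 mm across, 56 mm tall, about 0.18 kg. Origin: centre of its lower rim; z up. Hollow below, with four steel lugs inside the skirt. On its top face (z = 29 mm) stands a white bar grip 14 mm thick (along x), 62 mm long (along y), from z = 29 to 56 mm; its two ends are alike.
- lid_grip (a point): Point in the lid's bar grip, on the lid's axis, at the lid's z = 50 mm (6 mm under the grip's top). Axes as the lid.
- grip_end (a point): Middle of the end face of the bar grip at the lid's y = +31 mm, z = 50 mm; the other end is alike.
- drum: Black drum 110 mm across on a round grey foot 124 mm across, fixed to the board. Origin: centre of the foot's underside; z up. Two red marks on its shoulder at its y = +47 and -47 mm: its y axis is the line through them. On its axis stands an aluminium neck 64 mm across, tapered at the top (rim at z = 83 mm), with a ledge and below it a right-hand, four-start quick thread.
- mark (a point): The red mark at the drum's y = +47 mm, z = 56 mm; the other lies opposite. The lid's grip must lie over this line (to about 5 degrees; either way round) when the lid is set on.
- ledge (a point): Point on the drum's axis at the height of the ledge (drum z = 75 mm, ledge 76 mm across). A lid set on with its grip in line with the marks rests its lugs on the ledge, lid origin at drum z = 73.5 mm. Thread starts are four gaps in the ledge. Stops on the ledge bar forward (clockwise) turning beyond 0.25 to 0.65 rad from the marks before the lid has dropped.
- home (a point): Where the lid's origin is when fully home (drum axis, drum z = 59.5 mm). From the marks, the first gap is reached after 0.3 to 0.7 rad backward (anticlockwise from above; it varies); the gap is 0.36 rad wide, then a stop. In it the lid drops 7 to 9 mm if pressed lightly or free. Then clockwise turning draws it down 5.3 mm per rad (2 mm play), 0.95 to 1.3 rad from the gap to the end stop.
- holder: Parking holder for the lid, fixed, 99 x 108 mm, 52 mm tall. Origin: centre of its underside; floor at z = 15 mm; mouth faces its own -x. The lid stands centred on the floor, grip roughly along the holder's y. Lips on its side walls hook over the lid's edges (|y| > 38 mm, 3 mm above the lid's top face, x = -22 to 30 mm): the lid lifts out only after sliding 50 mm or more toward -x.
- mouth (a point): Middle of the holder's mouth at floor level (holder x = -49 mm, z = 15 mm), beside the keeper's hinge.
- keeper (a joint): Sprung yellow tongue, 42 mm wide, standing 12 mm up across the middle of the holder's mouth, hinged at floor level. 0 = upright (closed); it folds outward to about 1.6 rad (flat) when the lid is pushed against it toward the holder's -x (2 to 5 N) and springs back when free. The lid, at floor level or up to 2 mm above it, slides over it.
- pumice_jar: Clear jar with a green label and black cap, 45 mm across, 105 mm tall, standing loose; origin at the centre of its underside. Leave it alone.
- flux_bottle: Small green bottle with black cap, 33 mm across, 72 mm tall, standing loose; origin at the centre of its underside. Leave it alone.
- wax_block: Blue block of wax, 38 x 52 x 26 mm, lying loose; origin at the centre of its underside. Leave it alone.
Mind the look-alikes: they are no part of the job. Several things have the shape of the lid; the one meant has the colours described above.

How it is judged:
On the way, in this order (a step that is already met when the one before it is completed fails the run):
1. the lid, sliding out, presses the keeper down (value of joint keeper above 0.9 rad and x of lid in the frame of holder below -0.006 m and z of lid in the frame of holder below 0.022 m and horizontal distance between lid and holder below 0.11 m), for 0.02 s.
2. the lid rests level on the ledge of the neck, not yet dropped, its grip in line with the marks (horizontal distance between lid and drum below 0.003 m and z of lid in the frame of drum between 0.072 and 0.0752 m and angle between lid's own z axis and vertical below 0.06 rad and angle between the y axis of lid and the y axis of drum, either way round below 0.15 rad), for 0.15 s.
3. still resting on the ledge, the lid is turned backward from the marks (about 0.17 rad or more) (horizontal distance between lid and drum below 0.003 m and z of lid in the frame of drum between 0.072 and 0.0752 m and angle between lid's own z axis and vertical below 0.06 rad and ((x of grip_end in the frame of drum below -0.0053 m and y of grip_end in the frame of drum above 0 m) or (x of grip_end in the frame of drum above 0.0053 m and y of grip_end in the frame of drum below 0 m))), for 0.02 s.
4. turned further backward, the lid has dropped level into the thread start (horizontal distance between lid and drum below 0.003 m and z of lid in the frame of drum between 0.0625 and 0.0685 m and angle between lid's own z axis and vertical below 0.06 rad and ((x of grip_end in the frame of drum below -0.006 m and y of grip_end in the frame of drum above 0 m) or (x of grip_end in the frame of drum above 0.006 m and y of grip_end in the frame of drum below 0 m))), for 0.05 s.
At the end, for the whole second after the job is handed in: The lid is screwed fully home on the drum's neck: its origin within 3 mm of the drum's axis and at most 1.8 mm above its home height of 59.5 mm over the drum's origin, tilted less than 0.05 rad, released and at rest; the holder's keeper has sprung back up (under 0.2 rad) (horizontal distance between lid and drum below 0.003 m and z of lid in the frame of drum between 0.057 and 0.0613 m and angle between lid's own z axis and vertical below 0.05 rad and linear speed of lid below 0.01 m/s and value of joint keeper below 0.2 rad); the robot touches nothing.
It fails at once if the jar, the bottle or the wax block is moved by more than 20 mm (distance of any of pumice_jar, flux_bottle, wax_block from where it was at the start of the episode above 0.02 m).
It also fails if it takes over 51 s, if anything falls off the work surface, if the arm or the gripper's body presses on something with over 40 N, if the wrist force passes 120 N, or if a joint passes its speed limit or range.

## Working session

There is one attempt and no reset: what is moved stays moved. The work goes in short steps, Python scripts to look and compute and a tool call to move; the robot and the scene stay as the last step left them, time stands still between calls to the robot, and variables do not carry over. Pictures are saved under pics/ and viewed, and the job is handed in when it is done.

Besides the shell and the picture viewer there is one more tool, called as name([rows], argument=value, ...), one row to a line, values as JSON. drive_tool: Moves the arm, as the interface text tells. Shift numbers are shares of 0.25 m and turn numbers shares of 360 degrees, none past 1 either way. Its arguments: {"type":"object","properties":{"commands":{"type":"array","items":{"type":"array","items":{"type":"array","items":{"type":"number","minimum":-1,"maximum":1}}}},"grip":{"type":"number"}},"required":["commands"]}

```bash
mkdir -p pics; python3 - <<'E'
from bench import robot, imaging
import cv2,numpy as np
o=robot.get_obs()
for k,v in o.items(): print(k,np.round(v,4))
print(robot.pinch_z)
for n in ["scene","top","wrist"]:
    s=imaging.snapshot(n); np.savez(f"{n}0.npz",**s)
    cv2.imwrite(f"pics/{n}0.png",s["pixels"][:,:,::-1]); print(n,s["mtx"],s["extrinsics"].round(3), s.keys())
E
```

```text
time 0.0
joint_positions [-1.4401  0.0879  1.3722  0.      1.6836 -0.1031]
qvel [-0.0013  0.0005 -0.0014 -0.0005  0.0002 -0.0007]
joint_torque [ 7.00000e-04 -3.40173e+01 -3.02428e+01  7.19000e-02  3.29000e-02
 -1.00000e-04]
tool_pos [ 0.1273 -0.5345  0.2043]
ee_rot [-1.6772  1.5686  1.6982]
wrist_force [ 0.6434 -0.05   -0.1946]
wrist_torque [ 0.0689 -0.0084  0.0141]
width 0.0939
0.0188
scene [[384.42891069   0.         251.02596827]
 [  0.         384.42891069 194.95334554]
 [  0.           0.           1.        ]] [[ 0.818 -0.576 -0.002 -0.542]
 [ 0.462  0.654  0.6   -0.15 ]
 [-0.344 -0.491  0.8   -0.834]
 [ 0.     0.     0.     1.   ]] dict_keys(['pixels', 'z_map', 'mtx', 'extrinsics'])
top [[472.75224149   0.         254.09191158]
 [  0.         472.75224149 185.93605811]
 [  0.           0.           1.        ]] [[-0.029 -0.999 -0.038 -0.173]
 [ 0.995 -0.033  0.095 -0.555]
 [-0.096 -0.035  0.995 -1.052]
 [ 0.     0.     0.     1.   ]] dict_keys(['pixels', 'z_map', 'mtx', 'extrinsics'])
wrist [[297.31863964   0.         253.65361936]
 [  0.         297.31863964 193.05272711]
 [  0.           0.           1.        ]] [[ 0.231 -0.973 -0.003 -0.549]
 [ 0.941  0.224 -0.253  0.025]
 [ 0.247  0.056  0.967 -0.391]
 [ 0.     0.     0.     1.   ]] dict_keys(['pixels', 'z_map', 'mtx', 'extrinsics'])
```

View pics/scene0.png

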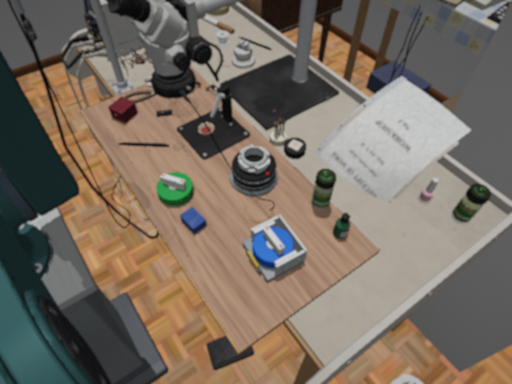

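View pics/top0.png

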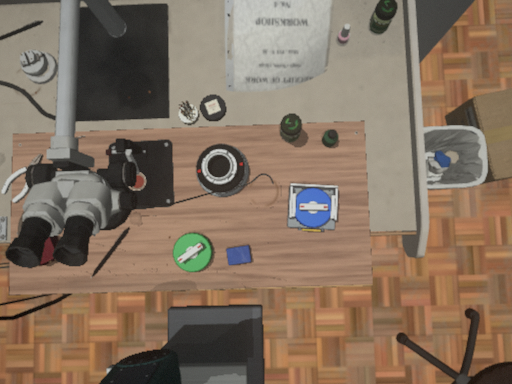

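View pics/wrist0.png

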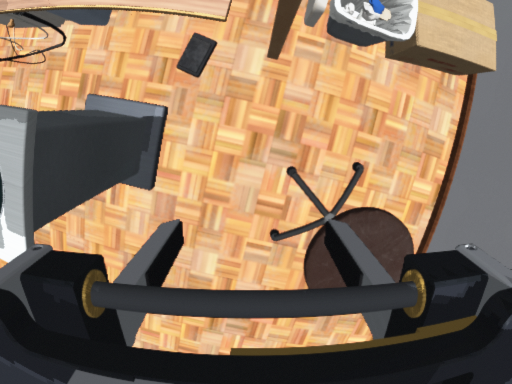

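```bash
cat > h.py <<'E'
import numpy as np,cv2
from bench import robot, imaging
from scipy.spatial.transform import Rotation as Rn
def load(n):
    return dict(np.load(n))
def snap(n,save=None):
    s=imaging.snapshot(n)
    if save: cv2.imwrite(f"pics/{save}.png",s["pixels"][:,:,::-1]); np.savez(f"{save}.npz",**s)
    return s
def rays(s,uv,fish=False):
    uv=np.asarray(uv,float).reshape(-1,1,2); K=s["mtx"]
    if fish: p=cv2.fisheye.undistortPoints(uv,K,np.zeros(4)).reshape(-1,2)
    else: p=cv2.undistortPoints(uv,K,None).reshape(-1,2)
    d=np.c_[p[:,0],-p[:,1],-np.ones(len(p))]
    E=s["extrinsics"];R=E[:3,:3];t=E[:3,3]
    return -R.T@t, d@R   # origin, dirs (unit depth)
def onplane(s,uv,z,fish=False):
    c,d=rays(s,uv,fish); k=(z-c[2])/d[:,2]; return c+d*k[:,None]
def cloud(s,fish=False):
    H,W=s["z_map"].shape; u,v=np.meshgrid(np.arange(W),np.arange(H))
    c,d=rays(s,np.c_[u.ravel(),v.ravel()],fish); return (c+d*s["z_map"].reshape(-1,1)).reshape(H,W,3)
def crop(s,x0,x1,y0,y1,k,name):
    cv2.imwrite(f"pics/{name}.png",cv2.resize(s["pixels"][y0:y1,x0:x1,::-1],None,fx=k,fy=k,interpolation=cv2.INTER_CUBIC))
def blobs(mask,minA=15):
    n,l,st,c=cv2.connectedComponentsWithStats(mask.astype(np.uint8))
    return [(st[i,4],c[i].round(1),st[i,:4],l==i) for i in range(1,n) if st[i,4]>=minA]
def tool():
    o=robot.get_obs(); return np.array(o["tool_pos"]),Rn.from_euler('xyz',o["ee_rot"]).as_matrix(),o
E
python3 - <<'E'
from h import *
s=load("top0.npz"); crop(s,170,370,110,280,4,"top0c")
hsv=cv2.cvtColor(s["pixels"],cv2.COLOR_RGB2HSV); H,S,V=cv2.split(hsv)
P=cloud(s)
roi=np.zeros(H.shape,bool); roi[110:290,160:375]=1
for nm,m in dict(blue=(abs(H.astype(int)-110)<12)&(S>120),red=((H<8)|(H>172))&(S>150),yellow=(abs(H.astype(int)-25)<7)&(S>150)&(V>150),green=(abs(H.astype(int)-60)<25)&(S>100)).items():
    for a,c,b,l in blobs(m&roi,6): print(nm,a,c,b,np.median(P[l],0).round(4))
E
```

```text
blue 872 [312.2 207.3] [296 188  35  39] [ 0.49   -0.3178  0.0444]
blue 168 [233.6 255.8] [227 248  15  17] [ 0.3934 -0.1404  0.0265]
blue 7 [245.9 252.7] [244 251   5   4] [ 0.3994 -0.1678  0.0266]
red 12 [240.9 163.7] [239 162   4   4] [ 0.5962 -0.1641  0.0567]
red 12 [198.7 170.5] [197 169   4   4] [ 0.5851 -0.0698  0.0566]
green 7 [286.7 120.3] [286 119   3   4] [ 0.6795 -0.2671  0.1066]
green 864 [192.8 251.7] [173 233  39  39] [ 0.4061 -0.0492  0.0294]
```

View pics/top0c.png

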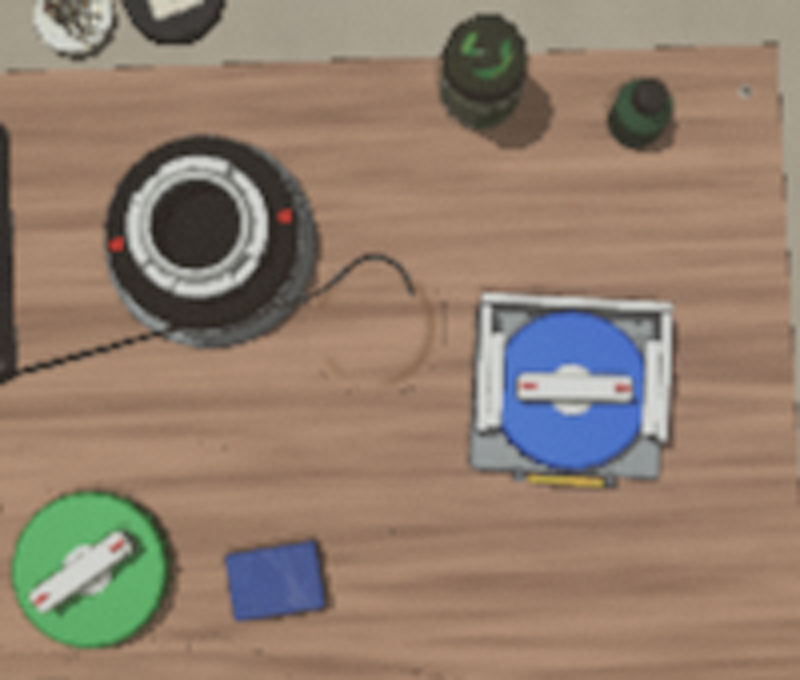

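```bash
python3 - <<'E'
from h import *
p,R,o=tool(); print("tool axes cols\n",R.round(3))
s=load("top0.npz"); hsv=cv2.cvtColor(s["pixels"],cv2.COLOR_RGB2HSV); H,S,V=cv2.split(hsv)
m=((H<12)|(H>165))&(S>70)
roi=np.zeros(H.shape,bool); roi[195:220,290:340]=1
for a,c,b,l in blobs(m&roi,3): print(a,c,V[l].mean(),onplane(s,c,.071).round(4))
# white grip
w=(S<60)&(V>150)&roi; 
r2=np.zeros(H.shape,bool); r2[202:212,298:331]=1
for a,c,b,l in blobs((S<90)&(V>140)&r2,20):
    ys,xs=np.nonzero(l); print(a,c,b,onplane(s,c,.071).round(4), cv2.minAreaRect(np.c_[xs,ys].astype(np.float32)))
# blue disc circle
m=(abs(H.astype(int)-110)<12)&(S>120)&(np.indices(H.shape)[0]<235)&(np.indices(H.shape)[1]>285)
cs=max(cv2.findContours(m.astype(np.uint8),0,1)[0],key=cv2.contourArea)
print("circ",cv2.minEnclosingCircle(cs), onplane(s,cv2.minEnclosingCircle(cs)[0],.044).round(4))
hue=cv2.inRange(hsv,(18,120,120),(33,255,255))>0
for a,c,b,l in blobs(hue,5): print("yel",a,c,b,onplane(s,c,.025).round(4))
for u in [(240.9,163.7),(198.7,170.5)]: print(onplane(s,u,.056).round(4))
s=load("scene0.npz"); crop(s,150,400,120,290,3.2,"scene0c")
E
```

```text
tool axes cols
 [[-0.     0.232 -0.973]
 [ 0.002 -0.973 -0.232]
 [-1.    -0.002 -0.   ]]
24 [338.5 203.8] 122.75 [[ 0.5006 -0.3725  0.071 ]]
4 [301.5 206. ] 186.75 [[ 0.4983 -0.2931  0.071 ]]
6 [325.  206.5] 178.16666666666666 [[ 0.4957 -0.3434  0.071 ]]
7 [338.4 215.6] 139.85714285714286 [[ 0.4753 -0.3712  0.071 ]]
198 [312.7 205.9] [299 202  29   8] [[ 0.4978 -0.3171  0.071 ]] ((313.0, 205.5), (7.0, 28.0), 90.0)
circ ((312.15447998046875, 207.081298828125), 19.68702507019043) [[ 0.4966 -0.3182  0.044 ]]
yel 43 [311.5 229.8] [302 229  19   3] [[ 0.4467 -0.3163  0.025 ]]
yel 6 [335.8 327.8] [334 327   4   3] [[ 0.2313 -0.3606  0.025 ]]
yel 12 [106.3 332.5] [103 331   8   4] [[0.2321 0.1489 0.025 ]]
yel 5 [ 91.8 332.6] [ 91 332   3   2] [[0.2325 0.1816 0.025 ]]
[[ 0.5971 -0.1638  0.056 ]]
[[ 0.5851 -0.0695  0.056 ]]
```

View pics/scene0c.png

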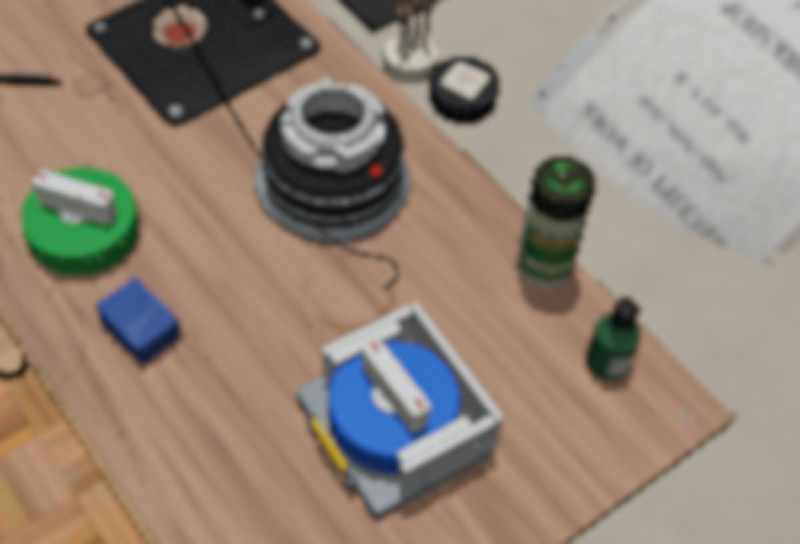

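drive_tool([
  [[0,0,0,-0.0228],[0,0,0,-0.0228],[0,0,0,-0.0228],[0,0,0,-0.0228],[0,0,0,-0.0228],[0,0,0,-0.0228],[0,0,0,-0.0228],[0,0,0,-0.0228],[0,0,0,-0.0228],[0,0.13,-0.085,0],[0,0.13,-0.085,0],[0,0.13,-0.085,0],[0,0.13,-0.085,0],[0,0.13,-0.085,0],[0,0.13,-0.085,0],[0,0.13,-0.085,0],[0,0.13,-0.085,0],[0,0.13,-0.085,0],[0,0.13,-0.085,0],[0,0.13,-0.085,0]],
], grip=0.4)

```text
time: 2.15
tool_pos: [0.4968, -0.3175, 0.2051]
ee_rot: [-1.839, 1.57, 2.826]
wrist_force: [-0.1, -0.2, 1.0]
width: 0.0374
```

```bash
python3 - <<'E'
from h import *
s=snap("wrist","w1"); p,R,o=tool(); print(p,R.round(3),o["joint_positions"],o["width"],o["time"])
t=snap("top","t1")
E
```

```text
[ 0.50134296 -0.31371675  0.2044559 ] [[ 0.003  0.999 -0.042]
 [ 0.004 -0.042 -0.999]
 [-1.     0.003 -0.004]] [-0.65803104  0.17930827  1.26985777  0.00514101  1.69210008 -0.61531715] 0.03716084493309943 2.2
```

View pics/w1.png

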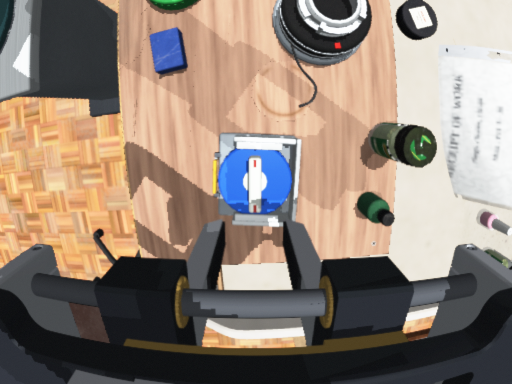

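```bash
python3 - <<'E'
from h import *
s=snap("wrist","w2"); p,R,o=tool(); print(p.round(4),R.round(4),o["time"],np.abs(o["qvel"]).max())
crop(s,200,320,120,240,5,"w2c"); crop(s,260,390,0,80,6,"w2d")
hsv=cv2.cvtColor(s["pixels"],cv2.COLOR_RGB2HSV); H,S,V=cv2.split(hsv)
red=((H<10)|(H>168))&(S>90); red[240:]=0; red[:,:210]=0; red[:, 400:]=0
for a,c,b,l in blobs(red,3): print("red",a,c,onplane(s,c,.071,1).round(4),onplane(s,c,.056,1).round(4))
bl=(abs(H.astype(int)-110)<12)&(S>120); bl[:,:200]=0;bl[240:]=0
cs=max(cv2.findContours(bl.astype(np.uint8),0,1)[0],key=cv2.contourArea)
q=onplane(s,cs[:,0,:].astype(float),.044,1); hl=cv2.minEnclosingCircle((q[:,:2]*1000).astype(np.float32)); print("lid circ",hl)
yl=cv2.inRange(hsv,(18,120,120),(33,255,255))>0; yl[240:]=0; yl[:,:190]=0
for a,c,b,l in blobs(yl,8):
    if c[0]<260: 
        ys,xs=np.nonzero(l); q=onplane(s,np.c_[xs,ys],.021,1); print("yel",a,c,b,q.mean(0), np.polyfit(q[:,1],q[:,0],1))
E
```

```text
[ 0.4969 -0.3171  0.2045] [[-1.30e-03  9.99e-01 -4.39e-02]
 [ 9.00e-04 -4.39e-02 -9.99e-01]
 [-1.00e+00 -1.40e-03 -8.00e-04]] 2.3 0.04668999087164904
red 57 [336.5  47.4] [[ 0.5938 -0.1669  0.071 ]] [[ 0.5983 -0.1633  0.056 ]]
red 18 [252.9 165.2] [[ 0.4993 -0.2927  0.071 ]] [[ 0.4991 -0.2951  0.056 ]]
red 12 [252.5 210.5] [[ 0.4966 -0.3431  0.071 ]] [[ 0.4964 -0.348   0.056 ]]
lid circ ((498.2960510253906, -316.91717529296875), 43.90348434448242)
yel 132 [212.5 178.2] [211 161   4  35] [ 0.44758518 -0.31496226  0.021     ] [0.08597023 0.47466256]
```

View pics/w2c.png

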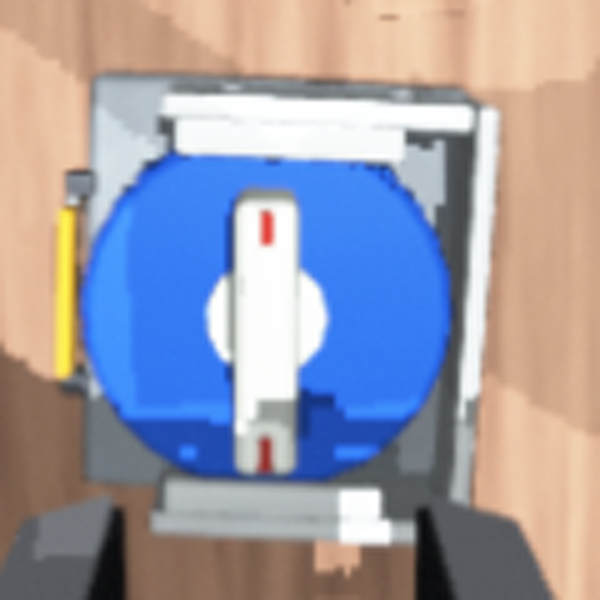

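View pics/w2d.png

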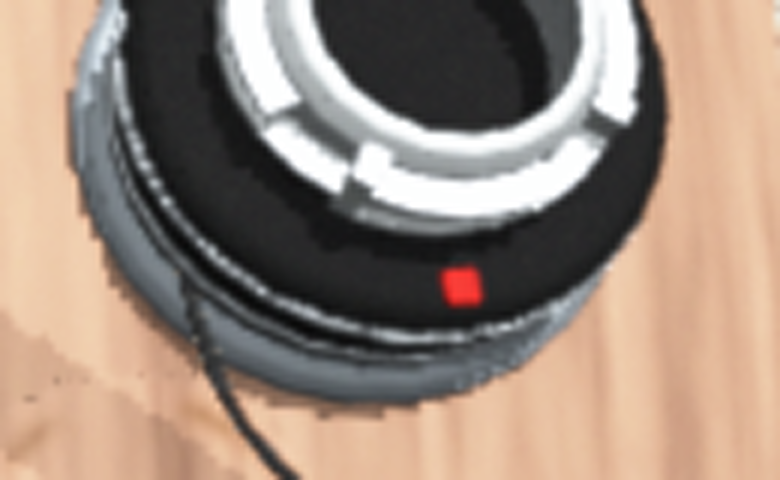

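drive_tool([
  [[0.12,0.004,0,0.0014],[0.14,0,0,0],[0.12,0,0,0],[0.1,0,0,0],[0.08,0,0,0],[0.05,0,0,0],[0.02,0,0,0],[0,0,0,0]],
])

```text
time: 3.1
tool_pos: [0.4961, -0.319, 0.0477]
ee_rot: [-1.8, 1.57, 2.855]
wrist_force: [-0.5, 0.5, 0.9]
width: 0.0376
```

```bash
python3 - <<'E'
from h import *
s=snap("wrist","w3"); p,R,o=tool(); print(p.round(4),R.round(4),o["time"],o["wrist_force"])
E
```

```text
[ 0.4967 -0.3193  0.0487] [[ 8.000e-04  9.984e-01 -5.700e-02]
 [-8.000e-04 -5.700e-02 -9.984e-01]
 [-1.000e+00  8.000e-04  8.000e-04]] 3.15 [-0.23387395  0.54303833 -0.16134864]
```

View pics/w3.png

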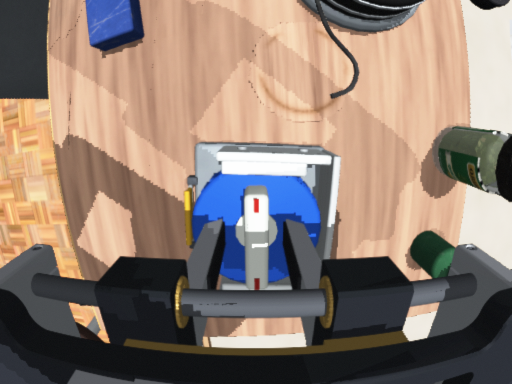

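drive_tool([
  [[0,0,0,0],[0,0,0,0],[0,0,0,0],[0,0,0,0],[0,0,0,0]],
], grip=0)

```text
time: 3.65
tool_pos: [0.4972, -0.319, 0.0488]
ee_rot: [0.938, 1.569, -0.689]
wrist_force: [0.0, -0.1, 2.3]
width: 0.0139
```

```bash
python3 - <<'E'
from h import *
for i in range(3):
    p,R,o=tool(); print(p.round(4),np.arctan2(R[1,1],R[0,1]),o["time"],o["wrist_force"],o["width"])
s=snap("wrist","w4")
hsv=cv2.cvtColor(s["pixels"],cv2.COLOR_RGB2HSV); H,S,V=cv2.split(hsv)
red=((H<10)|(H>168))&(S>90); red[300:]=0; red[:,:210]=0; red[:, 300:]=0
for a,c,b,l in blobs(red,3): print("red",a,c,onplane(s,c,.071,1).round(4))
E
```

```text
[ 0.4972 -0.319   0.0488] -0.05626599100757797 3.65 [ 0.00344034 -0.11016032  2.33091918] 0.01386116065919978
[ 0.4972 -0.319   0.0488] -0.05626599100757797 3.65 [ 0.00344034 -0.11016032  2.33091918] 0.01386116065919978
[ 0.4972 -0.319   0.0488] -0.05626599100757797 3.65 [ 0.00344034 -0.11016032  2.33091918] 0.01386116065919978
red 54 [253.5 204.7] [[ 0.4988 -0.2929  0.071 ]]
red 53 [253.9 283. ] [[ 0.4962 -0.3431  0.071 ]]
```

View pics/w4.png

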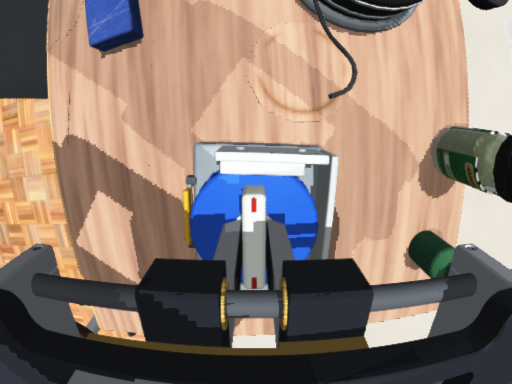

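drive_tool([
  [[-0.004,0,0,0],[0,-0.012,-0.0004,0],[0,-0.02,-0.0006,0],[0,-0.02,-0.0006,0],[0,-0.02,-0.0006,0],[0,-0.02,-0.0006,0],[0,-0.02,-0.0006,0],[0,-0.02,-0.0006,0],[0,-0.02,-0.0006,0],[0,-0.02,-0.0006,0],[0,-0.02,-0.0006,0],[0,-0.02,-0.0006,0],[0,-0.02,-0.0006,0],[0,-0.02,-0.0006,0],[0,0,0,0]],
])

```text
time: 5.2
tool_pos: [0.4327, -0.313, 0.0489]
ee_rot: [-1.76, 1.569, 2.896]
wrist_force: [-1.4, 0.6, 1.3]
width: 0.0137
```

```bash
python3 - <<'E'
from h import *
p,R,o=tool(); print(p.round(4),np.arctan2(R[1,1],R[0,1]),o["time"],o["wrist_force"],o["width"])
s=snap("wrist","w5")
E
```

```text
[ 0.4327 -0.313   0.0489] -0.05692754927892335 5.2 [-1.36557558  0.57757491  1.34476619] 0.0137473872076529
```

View pics/w5.png

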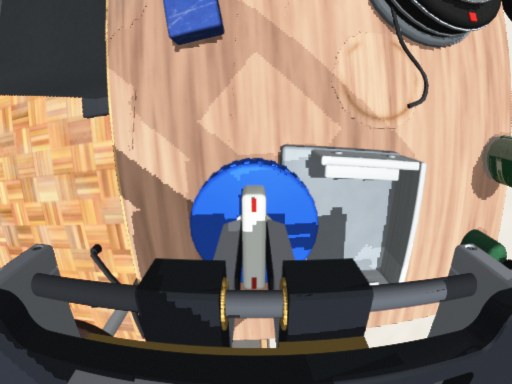

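drive_tool([
  [[-0.02,0,0,0],[-0.05,0,0,0],[-0.08,0,0,0],[-0.1,0,0,0],[-0.1,0,0,0],[-0.07,0,0,0],[-0.02,0.061,-0.032,0],[0,0.1,-0.055,0],[0,0.12,-0.065,0],[0,0.12,-0.065,0],[0,0.12,-0.065,0],[0,0.06,-0.03,0],[0,0.03,-0.015,0],[0,0,0,-0.015],[0,0,0,-0.0143],[0,0,0,0],[0,0,0,0]],
])

```text
time: 6.95
tool_pos: [0.5908, -0.2401, 0.1586]
ee_rot: [-2.088, 1.57, 2.75]
wrist_force: [-0.1, 0.0, -2.1]
width: 0.0138
```

```bash
python3 - <<'E'
from h import *
p,R,o=tool(); print(p.round(4),np.arctan2(R[1,1],R[0,1]),o["time"],o["wrist_force"],o["width"],np.abs(o["qvel"]).max())
s=snap("wrist","w6"); snap("scene","s6"); snap("top","t6")
E
```

```text
[ 0.5908 -0.2401  0.1586] 0.12553423651427445 6.95 [-0.13446227  0.00962758 -2.14285639] 0.013826726750355142 0.005855003532257019
```

View pics/w6.png

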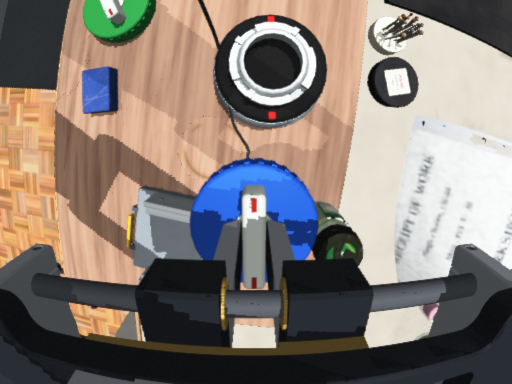

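View pics/s6.png

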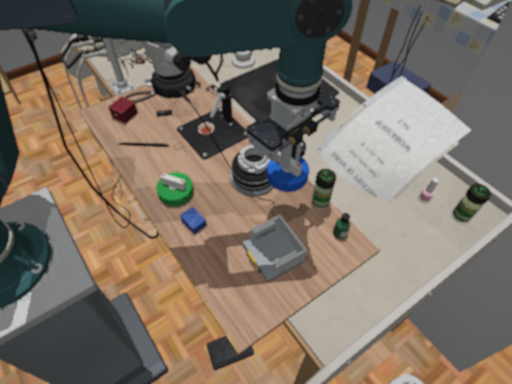

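```bash
python3 - <<'E'
from h import *
s=load("w6.npz"); p,R,o=tool()
hsv=cv2.cvtColor(s["pixels"],cv2.COLOR_RGB2HSV); H,S,V=cv2.split(hsv)
red=((H<10)|(H>168))&(S>90); red[300:]=0; red[:,:210]=0; red[:, 300:]=0
M=[]
for a,c,b,l in blobs(red,8):
    z=.056 if c[1]<150 else p[2]-.049+.0715+.0005
    if c[1]>150: z=p[2]+.0225
    q=onplane(s,c,z,1)[0]; M.append(q); print("red",a,c,q.round(4))
d=M[0]-M[1]; print("drum c",(M[0]+M[1])/2,"yaw",np.arctan2(-d[0],d[1]),"len",np.linalg.norm(d))
d=M[2]-M[3]; print("bar c",(M[2]+M[3])/2,"yaw",np.arctan2(-d[0],d[1]),"len",np.linalg.norm(d))
# neck bright ring outer(ledge, z=.075, r38) & dark inner
w=((S<70)&(V>120)); w[130:]=0; w[:,:215]=0; w[:,330:]=0
l=max(blobs(w),key=lambda b:b[0]); m=l[3].astype(np.uint8); print(l[:3])
cs=max(cv2.findContours(m,0,1)[0],key=cv2.contourArea)
q=onplane(s,cs[:,0].astype(float),.075,1); print("ledge",cv2.minEnclosingCircle((q[:,:2]*1000).astype(np.float32)),cv2.fitEllipse((q[:,:2]*1000).astype(np.float32)))
inner=(1-m); 
for b in blobs(inner,100):
    if b[2][2]<100:
        c2=max(cv2.findContours(b[3].astype(np.uint8),0,1)[0],key=cv2.contourArea); q=onplane(s,c2[:,0].astype(float),.083,1); print("hole",b[:3],cv2.fitEllipse((q[:,:2]*1000).astype(np.float32)))
crop(s,200,340,0,140,5,"w6c")
pc=cloud(s,1)
# top/scene recheck
t=load("top0.npz");
E
```

```text
red 64 [270.5  18.1] [ 0.5857 -0.0683  0.056 ]
red 85 [271.6 115. ] [ 0.5984 -0.163   0.056 ]
red 77 [253.6 204.5] [ 0.5878 -0.214   0.1815]
red 46 [253.6 282.9] [ 0.5941 -0.2637  0.1815]
drum c [ 0.59206422 -0.11565648  0.056     ] yaw 0.1337837693946777 len 0.09547539421393078
bar c [ 0.59095563 -0.2388348   0.18145669] yaw 0.12447956784316032 len 0.05011399432027239
(np.int32(3146), array([271.2,  65.2]), array([229,  22,  87,  84], dtype=int32))
ledge ((592.3443603515625, -115.32813262939453), 39.50872039794922) ((591.8193359375, -116.17281341552734), (74.841552734375, 76.4013671875), 148.87725830078125)
hole (np.int32(2529), array([272.8,  60.9]), array([244,  34,  58,  55], dtype=int32)) ((592.0438232421875, -116.19048309326172), (48.53470993041992, 48.66170883178711), 112.18659210205078)
```

View pics/w6c.png

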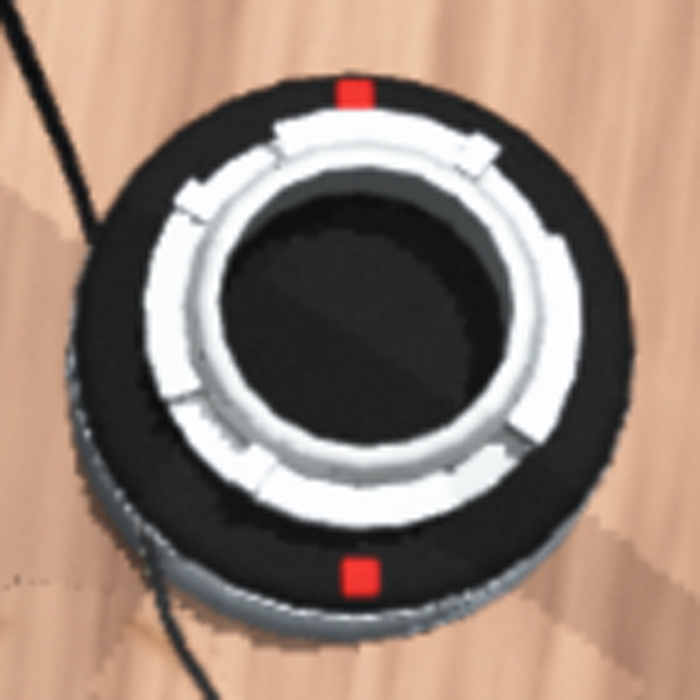

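drive_tool([
  [[0,0.006,-0.057,-0.0013],[0,0.012,-0.09,0],[0,0.014,-0.1,0],[0,0.014,-0.1,0],[0,0.012,-0.08,0],[0.05,0.006,-0.04,0],[0.04,0.002,-0.02,0],[0.03,0,0,0],[0,0,0,0],[0,0,0,0]],
])

```text
time: 8.1
tool_pos: [0.5907, -0.1182, 0.1282]
ee_rot: [-1.667, 1.57, -3.103]
wrist_force: [0.3, 0.1, -1.5]
width: 0.0137
```

```bash
python3 - <<'E'
from h import *
p,R,o=tool(); print(p.round(4),np.arctan2(R[1,1],R[0,1]),o["time"],o["wrist_force"],o["width"],np.abs(o["qvel"]).max())
s=snap("wrist","w7"); t=snap("scene","s7"); crop(t,200,330,60,210,4,"s7c")
hsv=cv2.cvtColor(s["pixels"],cv2.COLOR_RGB2HSV); H,S,V=cv2.split(hsv)
red=((H<10)|(H>168))&(S>90); red[320:]=0; red[:,:210]=0; red[:, 300:]=0
for a,c,b,l in blobs(red,8):
    print(a,c,onplane(s,c,.056,1)[0].round(4),onplane(s,c,p[2]+.0225,1)[0].round(4))
E
```

```text
[ 0.5907 -0.1182  0.1282] 0.13454876357430332 8.1 [ 0.29860788  0.12609726 -1.48919559] 0.013664663982637312 0.020987206635314067
171 [259.9   2.9] [0.5729 0.056  0.056 ] [0.5761 0.0179 0.1507]
92 [255.4 145.4] [ 0.5858 -0.0689  0.056 ] [ 0.5841 -0.0599  0.1507]
69 [253.8 204.8] [ 0.5915 -0.1209  0.056 ] [ 0.5876 -0.0923  0.1507]
44 [253.5 283. ] [ 0.6019 -0.2007  0.056 ] [ 0.5941 -0.142   0.1507]
```

View pics/w7.png

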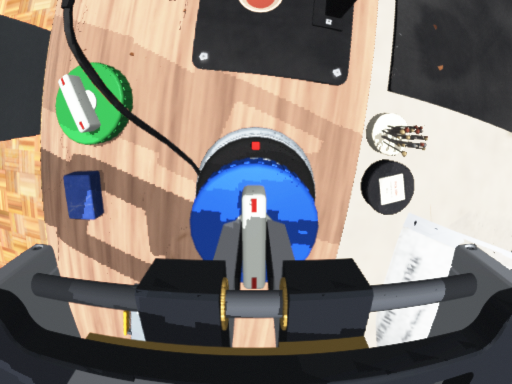

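View pics/s7c.png

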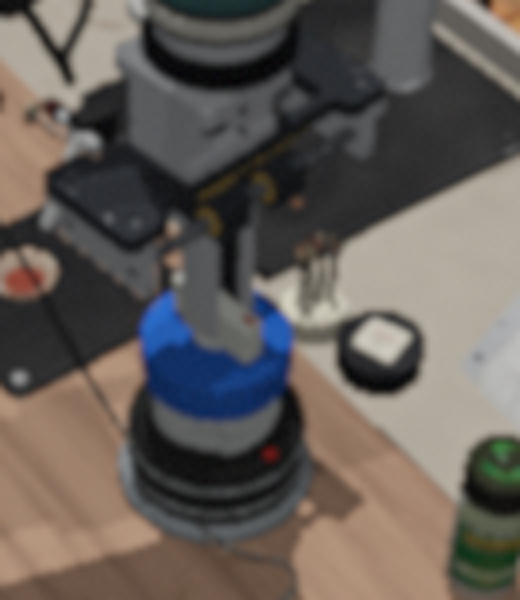

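drive_tool([
  [[0.01,0.004,-0.0035,0],[0.012,0,0,0],[0.012,0,0,0],[0.012,0,0,0],[0.012,0,0,0],[0.008,0,0,0],[0.004,0,0,0],[0,0,0,0]],
])

```text
time: 9.0
tool_pos: [0.5917, -0.1163, 0.1113]
ee_rot: [-1.67, 1.57, -3.105]
wrist_force: [0.7, -0.3, -2.2]
width: 0.0138
```

```bash
cat > st.py <<'E'
from h import *
p,R,o=tool(); print(p.round(4),"yaw",np.arctan2(R[1,1],R[0,1]).round(4),o["time"],"F",np.round(o["wrist_force"],1),"T",np.round(o["wrist_torque"],2),o["width"],"vert",np.arccos(-R[2,0]).round(4), "j6",o["joint_positions"][5])
E
python3 st.py
```

```text
[ 0.5917 -0.1163  0.1113] yaw 0.1358 9.0 F [ 0.7 -0.3 -2.2] T [-0.05 -0.1  -0.04] 0.013807935815374324 vert 0.0003 j6 -0.4238126922850873
```

drive_tool([
  [[0.004,0,0,0],[0.004,0,0,0],[0.004,0,0,0],[0,0,0,0]],
])

```text
time: 9.4
tool_pos: [0.5917, -0.1163, 0.1083]
ee_rot: [-1.682, 1.57, -3.117]
wrist_force: [-0.0, 0.3, -1.5]
width: 0.0136
```

```bash
python3 st.py
```

```text
[ 0.5917 -0.1163  0.1083] yaw 0.1358 9.4 F [-0.   0.3 -1.5] T [-0.06 -0.13  0.01] 0.013551761824081876 vert 0.0003 j6 -0.4238355960681204
```

drive_tool([
  [[0.004,0,0,0],[0.003,0,0,0],[0,0,0,0]],
])

```text
time: 9.7
tool_pos: [0.592, -0.1164, 0.1072]
ee_rot: [0.98, 1.57, -0.455]
wrist_force: [-0.7, 0.3, 0.3]
width: 0.0134
```

```bash
python3 st.py
```

```text
[ 0.592  -0.1164  0.1072] yaw 0.1358 9.7 F [-0.7  0.3  0.3] T [-0.03 -0.02  0.05] 0.013400756679253965 vert 0.0006 j6 -0.4238204125337409
```

drive_tool([
  [[0.002,0,0,0],[0,0,0,0],[0,0,0,0]],
])

```text
time: 10.0
tool_pos: [0.592, -0.1164, 0.1071]
ee_rot: [1.076, 1.57, -0.359]
wrist_force: [-1.5, 0.6, 4.1]
width: 0.0135
```

```bash
python3 st.py; python3 - <<'E'
from h import *
s=snap("wrist","w8"); t=snap("scene","s8"); crop(t,200,330,60,210,4,"s8c")
p,R,o=tool()
hsv=cv2.cvtColor(s["pixels"],cv2.COLOR_RGB2HSV); H,S,V=cv2.split(hsv)
red=((H<10)|(H>168))&(S>90); red[320:]=0; red[:,:210]=0; red[:, 300:]=0
for a,c,b,l in blobs(red,8):
    print(a,c,onplane(s,c,.056,1)[0].round(4),onplane(s,c,.0735+.0565,1)[0].round(4))
E
```

```text
[ 0.592  -0.1164  0.1071] yaw 0.1358 10.0 F [-1.5  0.6  4.1] T [ 0.07  0.33 -0.  ] 0.013549836918106824 vert 0.0009 j6 -0.42380229596887603
22 [259.    0.3] [0.5739 0.0514 0.056 ] [0.5765 0.021  0.13  ]
109 [253.3 149.9] [ 0.5857 -0.0688  0.056 ] [ 0.5846 -0.0606  0.13  ]
70 [253.9 205.2] [ 0.5922 -0.1131  0.056 ] [ 0.589  -0.0906  0.13  ]
44 [253.5 283. ] [ 0.6017 -0.1858  0.056 ] [ 0.5954 -0.14    0.13  ]
```

View pics/s8c.png

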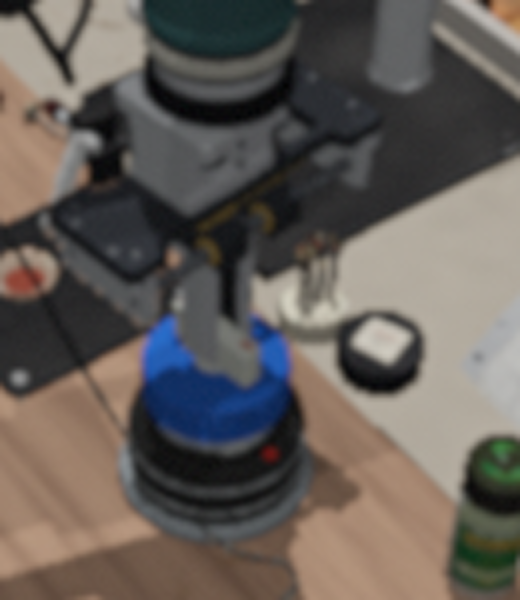

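drive_tool([
  [[0,0,0,-0.008],[0,0,0,-0.008],[0,0,0,-0.008],[0,0,0,-0.008],[0,0,0,0]],
])

```text
time: 10.6
tool_pos: [0.5927, -0.1164, 0.1071]
ee_rot: [1.043, 1.568, -0.191]
wrist_force: [-0.3, 0.1, 4.8]
width: 0.0137
```

```bash
python3 st.py
```

```text
[ 0.5927 -0.1164  0.1071] yaw 0.337 10.6 F [-0.3  0.1  4.8] T [ 0.06 -0.09  0.15] 0.013653099184878411 vert 0.0025 j6 -0.6249533664507824
```

drive_tool([
  [[0,0,0,-0.008],[0,0,0,-0.008],[0,0,0,0]],
])

```text
time: 10.9
tool_pos: [0.5926, -0.1164, 0.107]
ee_rot: [0.913, 1.569, -0.221]
wrist_force: [1.1, -0.0, 5.2]
width: 0.0137
```

```bash
python3 st.py
```

```text
[ 0.5926 -0.1164  0.107 ] yaw 0.4366 10.9 F [ 1.1 -0.   5.2] T [0.04 0.01 0.11] 0.013747615770007453 vert 0.0022 j6 -0.7246137751976387
```

Still on the ledge at 0.30 rad. Continue.

drive_tool([
  [[0,0,0,-0.008],[0,0,0,-0.008],[0,0,0,0]],
])

```text
time: 11.2
tool_pos: [0.5926, -0.1164, 0.107]
ee_rot: [0.833, 1.569, -0.201]
wrist_force: [0.3, 0.7, 5.5]
width: 0.0136
```

```bash
python3 st.py
```

```text
[ 0.5926 -0.1164  0.107 ] yaw 0.5368 11.2 F [0.3 0.7 5.5] T [ 0.1  -0.16  0.13] 0.013573045916944337 vert 0.0022 j6 -0.8247947595066271
```

drive_tool([
  [[0,0,0,-0.008],[0,0,0,-0.008],[0,0,0,0]],
])

```text
time: 11.5
tool_pos: [0.5912, -0.1163, 0.1045]
ee_rot: [-2.33, 1.569, 3.019]
wrist_force: [0.5, -0.3, -0.5]
width: 0.0139
```

```bash
python3 st.py
```

```text
[ 0.5912 -0.1163  0.1045] yaw 0.6366 11.5 F [ 0.5 -0.3 -0.5] T [-0.09 -0.22  0.01] 0.013935851308235499 vert 0.0022 j6 -0.924679918158307
```

drive_tool([
  [[0.004,0,0,-0.008],[0.004,0,0,-0.006],[0.004,0,0,0],[0.004,0,0,0],[0,0,0,0]],
])

```text
time: 12.0
tool_pos: [0.5915, -0.1163, 0.1014]
ee_rot: [-2.496, 1.569, 2.941]
wrist_force: [-0.5, 0.2, -2.4]
width: 0.0137
```

```bash
python3 st.py
```

```text
[ 0.5915 -0.1163  0.1014] yaw 0.7251 12.0 F [-0.5  0.2 -2.4] T [-0.01 -0.11  0.02] 0.013670761344872918 vert 0.0013 j6 -1.013130969240504
```

drive_tool([
  [[0.004,0,0,0],[0.004,0,0,0],[0,0,0,0]],
])

```text
time: 12.3
tool_pos: [0.5917, -0.1163, 0.1]
ee_rot: [-2.133, 1.571, -2.978]
wrist_force: [0.8, 0.5, -2.0]
width: 0.0136
```

```bash
python3 st.py
```

```text
[ 0.5917 -0.1163  0.1   ] yaw 0.7261 12.3 F [ 0.8  0.5 -2. ] T [ 0.   -0.08 -0.01] 0.013608903344523087 vert 0.0003 j6 -1.0141803834776473
```

drive_tool([
  [[0.004,0,0,0],[0.003,0,0,0],[0,0,0,0]],
])

```text
time: 12.6
tool_pos: [0.592, -0.1164, 0.099]
ee_rot: [0.378, 1.57, -0.466]
wrist_force: [-1.1, -0.3, -0.2]
width: 0.0138
```

```bash
python3 st.py
```

```text
[ 0.592  -0.1164  0.099 ] yaw 0.7263 12.6 F [-1.1 -0.3 -0.2] T [-0.   -0.06  0.08] 0.013772218624591163 vert 0.0006 j6 -1.0143680353195932
```

drive_tool([
  [[0.001,0,0,0.008],[0.001,0,0,0.008],[0.001,0,0,0.008],[0.001,0,0,0.008],[0.001,0,0,0.008],[0.001,0,0,0.008],[0,0,0,0]],
])

```text
time: 13.3
tool_pos: [0.5921, -0.1164, 0.0973]
ee_rot: [0.707, 1.57, -0.439]
wrist_force: [0.8, 0.2, -0.7]
width: 0.0137
```

```bash
python3 st.py
```

```text
[ 0.5921 -0.1164  0.0973] yaw 0.4249 13.3 F [ 0.8  0.2 -0.7] T [ 0.01 -0.12 -0.07] 0.013712142850602495 vert 0.0009 j6 -0.7128651308082845
```

drive_tool([
  [[0.001,0,0,0.008],[0.001,0,0,0.008],[0.001,0,0,0.008],[0.001,0,0,0.008],[0.001,0,0,0.008],[0.001,0,0,0.008],[0.001,0,0,0.008],[0.001,0,0,0.008],[0,0,0,0]],
])

```text
time: 14.2
tool_pos: [0.592, -0.1164, 0.0952]
ee_rot: [1.063, 1.57, -0.484]
wrist_force: [-0.4, 0.2, -0.1]
width: 0.0138
```

```bash
python3 st.py
```

```text
[ 0.592  -0.1164  0.0952] yaw 0.0237 14.2 F [-0.4  0.2 -0.1] T [-0.06 -0.09 -0.07] 0.013771205623886567 vert 0.0006 j6 -0.3117157619341318
```

drive_tool([
  [[0.001,0,0,0.008],[0.001,0,0,0.008],[0.001,0,0,0.008],[0.001,0,0,0.008],[0,0,0,0]],
])

```text
time: 14.7
tool_pos: [0.592, -0.1164, 0.0942]
ee_rot: [1.262, 1.57, -0.485]
wrist_force: [-0.4, -0.1, -0.6]
width: 0.014
```

```bash
python3 st.py
```

```text
[ 0.592  -0.1164  0.0942] yaw -0.1767 14.7 F [-0.4 -0.1 -0.6] T [-0.06 -0.09 -0.02] 0.013965061064323202 vert 0.0005 j6 -0.11129338954088906
```

drive_tool([
  [[0.001,0,0,0.008],[0.001,0,0,0.008],[0.001,0,0,0.008],[0,0,0,0]],
])

```text
time: 15.1
tool_pos: [0.5918, -0.1166, 0.0933]
ee_rot: [0.255, 1.57, -1.643]
wrist_force: [-0.6, -0.7, 0.1]
width: 0.0139
```

```bash
python3 st.py
```

```text
[ 0.5918 -0.1166  0.0933] yaw -0.3272 15.1 F [-0.6 -0.7  0.1] T [-0.22 -0.02 -0.03] 0.013932486658463547 vert 0.0007 j6 0.039066060160911846
```

drive_tool([
  [[0.001,0,0,0.008],[0.001,0,0,0.008],[0,0,0,0]],
])

```text
time: 15.4
tool_pos: [0.5917, -0.1165, 0.0932]
ee_rot: [0.171, 1.57, -1.826]
wrist_force: [-1.8, -0.8, 1.7]
width: 0.0144
```

```bash
python3 st.py
```

```text
[ 0.5917 -0.1165  0.0932] yaw -0.426 15.4 F [-1.8 -0.8  1.7] T [-0.15  0.23  0.66] 0.014433574611045247 vert 0.0007 j6 0.13803184279577463
```

```bash
python3 - <<'E'
from h import *
s=snap("wrist","w9"); t=snap("scene","s9"); crop(t,200,330,60,210,4,"s9c")
p,R,o=tool()
hsv=cv2.cvtColor(s["pixels"],cv2.COLOR_RGB2HSV); H,S,V=cv2.split(hsv)
red=((H<10)|(H>168))&(S>90); red[320:]=0; red[:195]=0;red[:,:210]=0; red[:, 300:]=0
M=[onplane(s,c,.116,1)[0] for a,c,b,l in blobs(red,8)]; print(np.round(M,4))
d=M[0]-M[1]; print((M[0]+M[1])/2,np.linalg.norm(d),np.arctan2(-d[0],d[1]))
E
```

```text
[[ 0.6008 -0.0921  0.116 ]
 [ 0.5839 -0.1391  0.116 ]]
[ 0.59233934 -0.11562039  0.116     ] 0.04996036670617333 -0.3447295487309754
```

View pics/s9c.png

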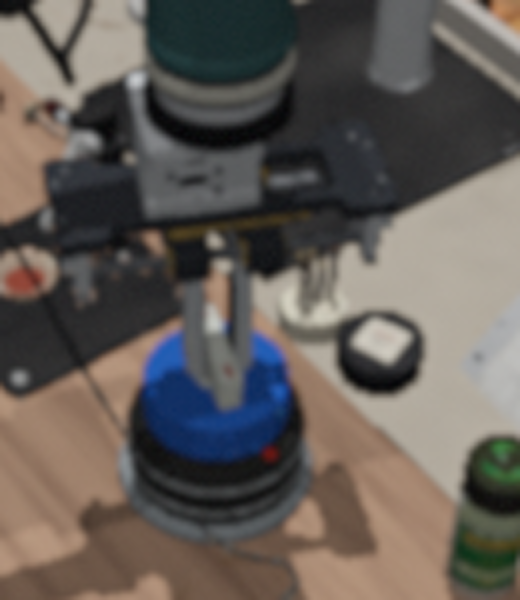

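View pics/w9.png

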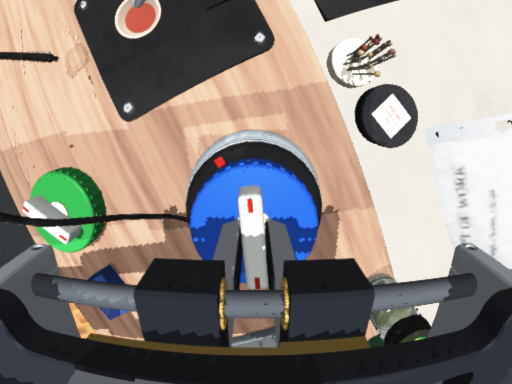

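drive_tool([
  [[0,0,0,0],[0,0,0,0],[0,0,0,0],[0,0,0,0],[-0.02,0,0,0],[-0.06,0,0,0],[-0.1,0,0,0],[-0.14,0,0,0],[-0.14,0,0,0],[-0.08,0,0,0],[-0.02,0,0,0],[0,0,0,0],[0,0,0,0]],
], grip=0.4)

```text
time: 16.8
tool_pos: [0.5913, -0.1162, 0.2313]
ee_rot: [-1.392, 1.569, 2.89]
wrist_force: [0.1, -0.2, -0.0]
width: 0.0374
```

```bash
python3 st.py; python3 - <<'E'
from h import *
s=snap("wrist","w10"); t=snap("scene","s10"); crop(t,150,400,120,290,3.2,"s10c")
P=cloud(s,1)
hsv=cv2.cvtColor(s["pixels"],cv2.COLOR_RGB2HSV); H,S,V=cv2.split(hsv)
red=((H<10)|(H>168))&(S>90); red[260:]=0; red[:,:180]=0; red[:, 330:]=0
for a,c,b,l in blobs(red,6): print(a,c,np.median(P[l],0).round(4),onplane(s,c,.116,1)[0].round(4))
bl=(abs(H.astype(int)-110)<12)&(S>120)
l=max(blobs(bl),key=lambda b:b[0])[3]; q=P[l]; q=q[abs(q[:,2]-.0885)<.01]
A=np.c_[q[:,:2]-q[:,:2].mean(0),np.ones(len(q))]; print("lid top plane",np.linalg.lstsq(A,q[:,2],rcond=None)[0],np.median(q[:,2]))
E
```

```text
[ 0.5913 -0.1162  0.2313] yaw -0.4298 16.8 F [ 0.1 -0.2 -0. ] T [-0.11 -0.02  0.  ] 0.037431257629528245 vert 0.0023 j6 0.1416667398385838
89 [183.6  51.7] [0.5758 0.0709 0.0232] [0.5873 0.0421 0.116 ]
10 [323.7  71.7] [ 0.7212 -0.0325  0.0564] [ 0.7049 -0.0351  0.116 ]
49 [232.9 144.1] [ 0.586  -0.0681  0.0552] [ 0.5922 -0.0649  0.116 ]
16 [251.8 165.2] [ 0.6003 -0.0923  0.1158] [ 0.6003 -0.0921  0.116 ]
14 [256.7 212.8] [ 0.5841 -0.1398  0.1158] [ 0.5839 -0.1398  0.116 ]
lid top plane [-0.00275618 -0.00610366  0.08791383] 0.08802858968180521
```

View pics/w10.png

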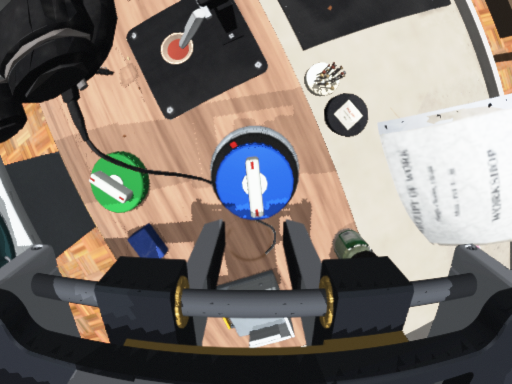

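View pics/s10c.png

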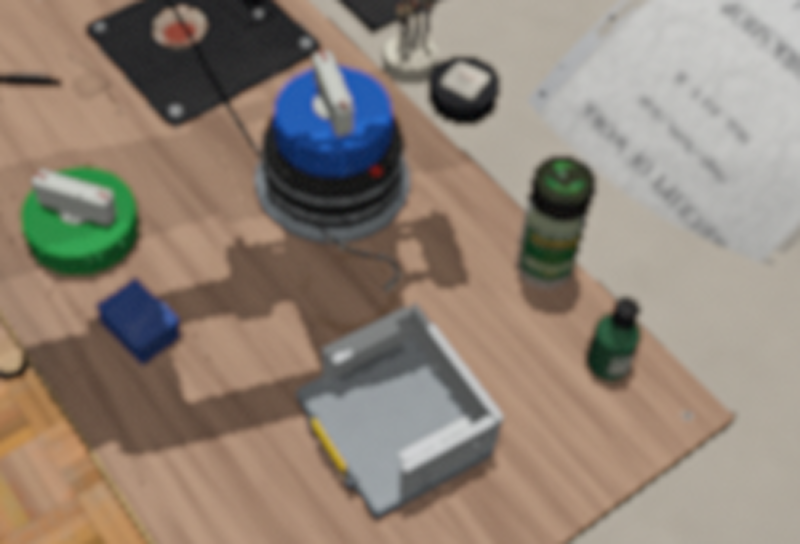

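The pictures show the lid seated level on the drum: its centre is at about (254,190) in the wrist view, and its top is at z ≈ 0.088 m against 0.0885 m expected. The keeper is upright (yellow, scene crop (330,445)), and the jar, bottle and wax are where they started. I'm handing in.

```bash
python3 -c "
from bench import robot
print(robot.close_job())"
```

```text
the job is handed in; nothing more can be done
None
```

The job is handed in: the blue lid is screwed home on the drum and the gripper is clear above it. The hand-in gives no verdict, so what follows rests on my own measurements.

**What I did:**
- I gripped the lid's white bar and slid it about 64 mm out of the holder over the keeper.
- I set it on the ledge with the grip in line with the red marks (0.136 rad against 0.134 rad).
- I turned it backward; it dropped about 0.5 rad from the marks, and I lowered it until it seated.
- I turned it forward about 1.07 rad to the end stop, where the wrist torque rose to 0.66 N m, then let go and backed off.

**Last checks:**
- **Centre:** the lid is within about 1 mm of the drum's axis.
- **Height:** the lid's top plane is at 0.088 m against 0.0885 m expected, so it is fully home to within the camera's accuracy.
- **Tilt:** about 0.007 rad.
- **Surroundings:** the keeper is upright, and by eye the jar, bottle and wax block have not moved.
- **Time:** about 17 s of the 51 s allowed.

I never saw the keeper's angle while the lid pressed it down. I inferred that step from the lid sliding over it and the keeper springing back up afterward. No check failed or disagreed.

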